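# Close two storage boxes with their own lids and start the purge

### The arm

A 7-joint arm with a two-finger parallel gripper is mounted at the origin on a cart in front of the work surface, level with it; the furniture and walls round the work are solid. World frame = base frame: x ahead of the robot, y to its left, z up, the work surface at z = 0. Lengths are in m, angles in rad, forces in N, time in s.
With the tool pointing down it reaches from about 0.4 to 0.85 m from the base axis. Payload 10.4 kg.
Tool frame: the origin (TCP) lies at the very end of the fingers, on their centre line; the grasp point (between the pads) lies 19 mm behind it; z points along the fingers, y is the direction in which the jaws open and shut (so a half turn about z gives the same grasp; the last joint's range is limited). The gripper opens to 87 mm and grips with 3 to 60 N. Pads are 19 mm wide; open, the fingers measure 117 mm over their backs; the gripper's body (75 mm by 190 mm) begins 51 mm behind the grasp point.
Start: joints at [1.209, 0.332, -0.065, 1.46, 0.022, 1.35, -0.088], TCP at [0.208, -0.589, 0.223] pointing down, gripper open.
Joint ranges: [-2.6, 2.6], [-0.5, 2.12], [-1.47, 1.34], [0.16, 2.42], [-1.27, 4.41], [0.06, 2.06], [-2.6, 2.6]. Speed limits (rad/s): [2.22, 2.22, 2.79, 2.79, 3.14, 3.14, 3.14].

### API

Orientations are given as a unit quaternion [x, y, z, w].
In Python, from bench import r, eyes, job gives the robot as it stands. The module is installed in compiled form; this text tells all that it offers.
- The arm moves only by the tool play_rows, never from a script. Its argument "motion" is a list of rows, each a list of 7 numbers: the shift along the tool's x, y, z as a fraction of full scale, then the turn, a rotation vector about the tool's x, y, z as a fraction of full scale, then the opening in per cent of the stroke, from 0 (shut) to 100 (fully open). A call has 1 to 5 rows; each row is the pose to reach, as a shift and turn from the pose commanded when the call began, along the tool's axes at that moment; what a row does not reach only later rows make up. Full scale, the value 1, is 0.2 m for a shift and 90 degrees for a turn. A row lasts 1/8 s, in which the tool goes at most 62.5 mm and 10.7 degrees, less where a joint would pass 70% of its speed; a pose out of reach is approached as far as the arm can. A call with a number of a shift or a turn outside -1 to 1 is refused whole. A call with a gripper value outside its range is refused whole. The fingers move at their own pace and stop on an object; "squeeze" is the grip in N (left out, the last holds). Time passes only in rows, so rows that repeat a pose let the fingers close. It gives the time, the measured TCP pose, the force and the opening at its end, in the units of the state.
- r.read_state(): the state, without advancing time (a new reading comes with each control period).
- eyes.camera(name): name is "scene" or "top"; returns a dict with "image" (480x640x3 uint8, red, green, blue), "mtx" (3x3 intrinsics, pixels), "R" (3x3) and "t" (3): a world point X has camera coordinates R X + t. Camera axes: x right, y down, z forward; pixel columns grow to the right and rows downward; lengths in m; the calibration is good to about 2 mm. A picture is of the moment at which its call begins. There is no depth.
- job.close_job(): hands the job in, once; it reports no verdict.
Trained networks look in a picture, given as the dict that the camera call returned (one of the last four; its "shot" number tells which), for a name from the list of things; names that differ only in an ending like _2 or _b are one class to them, and where a whole thing is asked for, a point or a joint stands for the part that bears it (a point fixed in the world has none). Each returns a list of dicts, best first, with "p" (0 to 1); they miss things now and then, are a little off and sometimes report something else, mostly with a low value. They report only what shows in the picture. A call takes as long as a camera call. They do not tell look-alikes from the thing itself.
- eyes.regions_of(picture, label): "region" (480x640 bool, what is visible of it) and "xy" ([column, row] in pixels, amid what is visible of it).
- eyes.landmark_of(picture, label): "xy" ([column, row] in pixels: a listed point, or the origin of a listed thing).
The state is a dict: "time": time; "joint_positions": joint angles; "joint_vel": joint speeds; "joint_torque": joint torques, N m; "ee_pos": TCP position; "eef_rot": TCP orientation; "ft_force": force on the tool from outside, world axes, zero at the start; "torque": the same for the moment, N m; "width": finger opening in m.
Only numpy, scipy, OpenCV 4.12 (cv2) and the standard library are available. Lean on these libraries where they do the work, as an engineer would, in place of code of your own. Each camera call takes 0.05 s, during which the arm holds its last target. There are 200 camera calls.

### The job

Close the two component boxes for storage: take each lid by its rib from its sloping stand and lower it gently onto the box of the same colour, so that it lies flat and fully home; let it go only when it is in the mouth, do not drop it from above. Then start the dry-air purge: press the green key on the face of the low console square to the face until you feel about 8 N, hold it for half a second and let go; never push on the console with more than 30 N. Leave the brown bottle, the roll of tape and the black lens tube where they stand.

Things in the scene. Friction and masses are not known exactly. Their poses are not given: they have to be found in the camera images.
- blue_lid_center (a point): centre of the loose blue lid (0.16 kg). z out of its top, x across the rib, y along it. From below: black plug 82 x 102 mm (x, y), 8 thick (lowest 4 mm: 76 x 96), blue plate 100 x 120 x 8, and on its middle an upright grip rib 14 thick (x), 64 long (y), 28 high. Plug underside 22 mm and plate top 6 mm below this point, rib top 22 mm above it. Half a turn about z makes no difference
- orange_lid_center (a point): centre of the loose orange lid (0.16 kg). z out of its top, x across the rib, y along it. From below: black plug 82 x 102 mm (x, y), 8 thick (lowest 4 mm: 76 x 96), orange plate 100 x 120 x 8, and on its middle an upright grip rib 14 thick (x), 64 long (y), 28 high. Plug underside 22 mm and plate top 6 mm below this point, rib top 22 mm above it. Half a turn about z makes no difference
- blue_box_mouth (a point): centre of the blue box's mouth, level with its rim, 45 mm over the worktop; z up, x along the short side, y the long one. Box: fixed, open, 96 x 116 mm outside, walls 5, mouth 86 x 106 inside, so a plug has 2 mm play each side. It holds a laser module, well below the lid. Closed: plug inside, plate flat on the rim, lid centre 14 mm above this point
- orange_box_mouth (a point): centre of the orange box's mouth, level with its rim, 45 mm over the worktop; z up, x along the short side, y the long one. Box: fixed, open, 96 x 116 mm outside, walls 5, mouth 86 x 106 inside, so a plug has 2 mm play each side. It holds a sensor head and a collar, well below the lid. Closed: plug inside, plate flat on the rim, lid centre 14 mm above this point
- blue_box: the blue box itself; origin on the worktop under the centre of its mouth
- orange_box: the orange box itself; origin on the worktop under the centre of its mouth
- blue_stand: fixed aluminium stand that bears the blue lid at the start; slope of 0.56 rad (32 deg) facing its -x, towards the robot; the lid lies on it, top outward, its rib level and square to the slope. Origin on the worktop under mid-slope; 68 mm high. A 6 mm ledge at the foot stops the plug: lift the lid 15 mm square off the slope first
- orange_stand: fixed aluminium stand that bears the orange lid at the start; slope of 0.56 rad (32 deg) facing its -x, towards the robot; the lid lies on it, top outward, its rib level and square to the slope. Origin on the worktop under mid-slope; 68 mm high. A 6 mm ledge at the foot stops the plug: lift the lid 15 mm square off the slope first
- console: fixed low grey control console, 104 x 110 mm, 48 mm high at the back, with a flat black face that slopes 0.2 rad (11 deg) down to its front (own -x). Origin on the worktop under the middle of the face
- key_face (a point): middle of the flat green key (34 x 44 mm, white dot) on the console's sloping face, on the key's surface, which stands 5 mm proud of the face. Own z points out of the face, square to it; press along -z with closed fingertips
- start_key (a joint): travel of the green key in m: 0 free, 0.003 against its stop. A spring of 4 N per mm returns it: it registers at 1.5 mm, which takes 6 N, and meets the hard stop at 12 N; beyond that the force climbs steeply
- dropper_bottle_center (a point): loose bystander, to be left where it stands: brown dropper bottle, 32 mm across, 70 mm high; point at its centre, half-way up
- tape_roll_center (a point): loose bystander, to be left where it stands: roll of black tape lying flat, 58 mm across, 19 mm high; point at its centre
- lens_tube_center (a point): loose bystander, to be left where it stands: black lens tube standing upright, 32 mm across, 52 mm high; point at its centre
- rotation_stage: fixed black motorised rotation stage that stands to the right of the work (its disc and motor about x 0.46 to 0.61, y -0.34 to -0.18, up to 215 mm high). A chrome rod 10 mm thick runs from it at 100 mm height to about x 0.81, y 0.09, behind the stands: carry the hand over or round it. Origin under the rod, on the worktop
- blue_lid: the same blue lid as a  origin at the middle of its plug's underside, axes as at its centre point
- orange_lid: the same orange lid as a  origin at the middle of its plug's underside, axes as at its centre point
Not all that is in view belongs to the job. Leave any pink look-alike of the blue_lid alone.

How it is judged:
By the outcome, as a careful person would: the job done as asked, in the order asked, and still so for the second after the job is handed in, with the robot touching nothing.
It also fails if it takes over 61 s, if anything falls off the work surface, if the arm or the gripper's body presses on something with over 40 N, if the wrist force passes 120 N, or if a joint passes its speed limit or range.

## Working session

There is one attempt and no reset: what is moved stays moved. The work goes in short steps, Python scripts to look and compute and a tool call to move; the robot and the scene stay as the last step left them, time stands still between calls to the robot, and variables do not carry over. Pictures are saved under pics/ and viewed, about 8 in all and at most 12, crops included, and the job is handed in when it is done.

Besides the shell and the picture viewer there is one more tool, called after "Emit:" as name([rows], argument=value, ...), one row to a line, values as JSON. play_rows: Moves the arm, as the interface text tells. Shift numbers are shares of 0.2 m and turn numbers shares of 90 degrees, none past 1 either way. Its arguments: {"type":"object","properties":{"motion":{"type":"array","items":{"type":"array","items":{"type":"number"}}},"squeeze":{"type":"number"}},"required":["motion"]}

```bash
mkdir -p pics; cat > h.py <<'E'
import numpy as np, cv2
from bench import r, eyes, job
from scipy.spatial.transform import Rotation as R
from scipy.optimize import least_squares
def tri(obs):
    A=[];
    for c,xy in obs:
        P=c["mtx"]@np.c_[c["R"],c["t"]]
        A+=[xy[0]*P[2]-P[0],xy[1]*P[2]-P[1]]
    v=np.linalg.svd(np.array(A))[2][-1]; return v[:3]/v[3]
def onz(c,xy,z):
    d=c["R"].T@np.linalg.inv(c["mtx"])@np.array([*xy,1.]); o=-c["R"].T@np.array(c["t"]); return o+d*(z-o[2])/d[2]
def proj(c,X):
    q=c["mtx"]@(c["R"]@np.asarray(X,float)+c["t"]); return q[:2]/q[2]
E
python3 - <<'E'
from h import *
s=r.read_state(); print({k:np.round(v,3).tolist() for k,v in s.items()})
C={n:eyes.camera(n) for n in("scene","top")}
for n,c in C.items(): cv2.imwrite(f"pics/{n}0.png",c["image"][:,:,::-1]); print(n,np.round(-c["R"].T@c["t"],3))
names="blue_lid_center orange_lid_center blue_box_mouth orange_box_mouth blue_box orange_box blue_stand orange_stand console key_face dropper_bottle_center tape_roll_center lens_tube_center".split()
for m in names:
    L={n:eyes.landmark_of(c,m) for n,c in C.items()}
    print(m,{n:[(np.round(d["xy"],1).tolist(),round(d["p"],2)) for d in l[:3]] for n,l in L.items()})
    if all(L.values()):
        X=tri([(C[n],L[n][0]["xy"]) for n in C]); print("   ",np.round(X,4),[np.round(proj(C[n],X)-L[n][0]["xy"],1).tolist() for n in C])
E
```

```text
{'time': 0.0, 'joint_positions': [1.209, 0.333, -0.065, 1.461, 0.022, 1.35, -0.089], 'joint_vel': [0.001, 0.001, 0.001, 0.001, 0.001, -0.001, -0.0], 'joint_torque': [-0.001, -62.326, 0.024, -38.99, -0.062, 0.04, 0.0], 'ee_pos': [0.208, -0.589, 0.222], 'eef_rot': [0.986, 0.169, -0.0, -0.001], 'ft_force': [-0.405, 0.45, 0.028], 'torque': [0.007, -0.017, 0.01], 'width': 0.087}
scene [-0.094  0.47   0.704]
top [ 0.295 -0.011  1.115]
blue_lid_center {'scene': [([277.5, 226.2], 0.82), ([440.7, 198.1], 0.69), ([424.1, 234.4], 0.52)], 'top': [([505.6, 241.2], 0.91), ([295.4, 201.1], 0.56)]}
    [ 0.6027 -0.2588  0.0562] [[91.2, -35.4], [-82.4, -38.9]]
orange_lid_center {'scene': [([184.3, 267.3], 0.98), ([186.2, 268.7], 0.74), ([346.9, 225.0], 0.36)], 'top': [([190.4, 213.5], 0.63)]}
    [0.617  0.2689 0.0621] [[-1.1, -0.3], [0.7, 0.5]]
blue_box_mouth {'scene': [([211.9, 326.0], 0.74)], 'top': [([186.4, 291.4], 0.62)]}
    [0.4462 0.2891 0.0471] [[1.5, 0.4], [-0.9, -0.6]]
orange_box_mouth {'scene': [([363.1, 244.7], 0.71)], 'top': [([361.3, 273.0], 0.62), ([187.2, 286.6], 0.59)]}
    [ 0.453
[... 602 characters left out ...]
0.81)]}
    [ 0.4519  0.0729 -0.0016] [[0.1, 0.0], [-0.1, -0.0]]
key_face {'scene': [([310.1, 284.1], 0.72), ([347.5, 231.1], 0.18)], 'top': [([282.5, 286.8], 0.68)]}
    [0.4356 0.0729 0.0376] [[-2.1, -0.5], [1.3, 1.1]]
dropper_bottle_center {'scene': [([345.5, 226.4], 0.61)], 'top': [([195.0, 209.2], 0.64), ([368.7, 242.3], 0.62), ([195.7, 291.9], 0.58)]}
    [0.4465 0.1403 0.3201] [[-74.0, -49.0], [33.5, 54.7]]
tape_roll_center {'scene': [([149.4, 329.5], 0.74)], 'top': [([148.8, 256.9], 0.92)]}
    [0.5372 0.382  0.0175] [[1.2, 0.4], [-0.7, -0.5]]
lens_tube_center {'scene': [([422.8, 231.3], 0.56)], 'top': [([440.4, 289.4], 0.51)]}
    [ 0.4085 -0.274   0.0306] [[2.8, 0.3], [-1.8, -1.9]]
```

View pics/scene0.png

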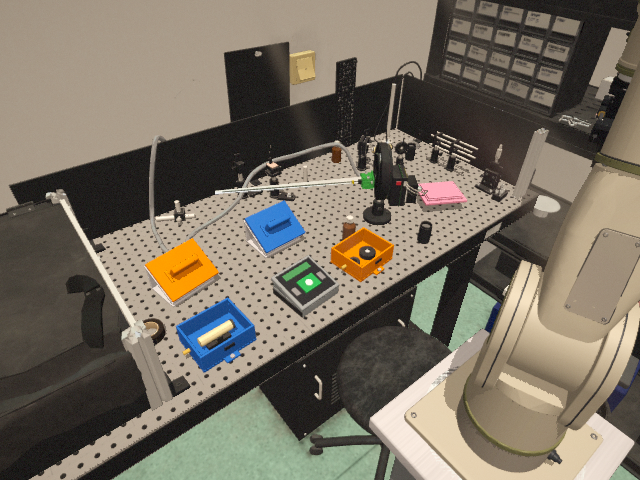

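View pics/top0.png

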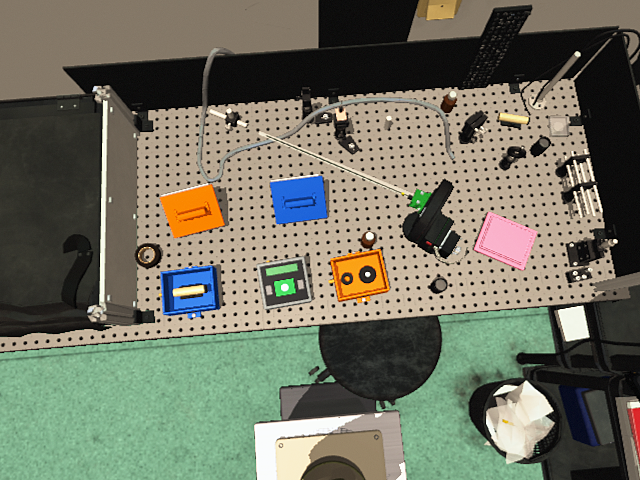

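The scene view shows the blue lid at (277,226), the orange lid at (184,267), the blue box at (216,333), the orange box at (362,252) and the key at (309,283). The blue-lid candidates are (277,226) on its stand and the pink plate at (440,195), which is the decoy. In the top view the blue lid is at (299,200) and the pink plate at (506,241). The network's top-view choice was the pink one, so I reject it. Next I refine the poses with model fits on colour masks.

```bash
cat > fit.py <<'E'
from h import *
from scipy.optimize import minimize
T=0.56
def boxpts(x,y,z0,z1): return np.array([[a*x/2,b*y/2,z] for a in(-1,1) for b in(-1,1) for z in(z0,z1)])
LID=[boxpts(.1,.12,-.014,-.006),boxpts(.014,.064,-.006,.022)]
BOX=[boxpts(.096,.116,-.045,0)]
def mask(c,col,near,rad=60,cl=True):
    h=cv2.cvtColor(c["image"],cv2.COLOR_RGB2HSV); lo,hi={"blue":(100,118),"orange":(8,24),"green":(50,75)}[col]
    m=((h[...,0]>=lo)&(h[...,0]<=hi)&(h[...,1]>130)&(h[...,2]>40)).astype(np.uint8)
    yy,xx=np.mgrid[:480,:640]; m[(xx-near[0])**2+(yy-near[1])**2>rad**2]=0
    if cl: m=cv2.morphologyEx(m,cv2.MORPH_OPEN,np.ones((3,3)))
    n,l,s,_=cv2.connectedComponentsWithStats(m); m=(l==1+np.argmax(s[1:,4])).astype(np.uint8)
    cn,_=cv2.findContours(m,cv2.RETR_EXTERNAL,cv2.CHAIN_APPROX_NONE); cv2.drawContours(m,cn,-1,1,-1); return m
def render(c,parts,p,tilt,K=8):
    Rm=(R.from_euler("z",p[3])*R.from_euler("y",-tilt)).as_matrix(); out=np.zeros((480,640),np.float32)
    polys=[cv2.convexHull(np.array([proj(c,Rm@q+p[:3]) for q in P],np.float32))[:,0] for P in parts]
    a=np.floor(np.vstack(polys).min(0)-2).astype(int); b=np.ceil(np.vstack(polys).max(0)+2).astype(int)
    im=np.zeros(((b-a)[1]*K,(b-a)[0]*K),np.uint8)
    for q in polys: cv2.fillPoly(im,[np.round(((q-a+.5)*K-.5)*16).astype(np.int32)],1,shift=4)
    out[a[1]:b[1],a[0]:b[0]]=cv2.resize(im.astype(np.float32),tuple(b-a),interpolation=cv2.INTER_AREA); return out
def fit(C,ms,parts,p0,tilt,fixz=None):
    def f(q):
        p=np.r_[q[:2],fixz,q[2]*5] if fixz is not None else np.r_[q[:3],q[3]*5]
        s=0
        for c,m in zip(C,ms):
            o=render(c,parts,p,tilt); s+=np.abs(o-m).sum()/m.sum()
        return s
    p0=np.array(p0,float); q0=np.r_[p0[:2],p0[3]/5] if fixz is not None else np.r_[p0[:3],p0[3]/5]
    best=None
    for k in range(2):
        S=np.vstack([q0]+[q0+e for e in np.eye(len(q0))*.01]); o=minimize(f,q0,method="Nelder-Mead",options=dict(initial_simplex=S,xatol=5e-5,fatol=1e-5)); q0=o.x
    q=o.x; p=np.r_[q[:2],fixz,q[2]*5] if fixz is not None else np.r_[q[:3],q[3]*5]
    return p,o.fun
def draw(c,img,parts,p,tilt):
    Rm=(R.from_euler("z",p[3])*R.from_euler("y",-tilt)).as_matrix()
    for P in parts:
        h=cv2.convexHull(np.array([proj(c,Rm@q+p[:3]) for q in P],np.float32))
        cv2.polylines(img,[np.round((h*3+1)*16).astype(np.int32)],True,(255,0,255),1,shift=4)
E
python3 - <<'E'
from fit import *
import json
S,Tp=[eyes.camera(n) for n in("scene","top")]
big=[cv2.resize(c["image"][:,:,::-1],None,fx=3,fy=3,interpolation=cv2.INTER_NEAREST) for c in(S,Tp)]
jobs=dict(blue_lid=("blue",(275,228),(299,200),LID,[.62,.06,.055,0],T,None),orange_lid=("orange",(184,270),(192,210),LID,[.617,.269,.06,.1],T,None),
 blue_box=("blue",(215,333),(190,290),BOX,[.446,.285,.045,0],0,.045),orange_box=("orange",(362,253),(360,275),BOX,[.452,-.102,.045,.1],0,.045))
res={}
for k,(col,a,b,parts,p0,t,fz) in jobs.items():
    ms=[mask(S,col,a),mask(Tp,col,b)]
    if "box" in k: ms=[cv2.morphologyEx(m,cv2.MORPH_OPEN,np.ones((13,13))) for m in ms]
    p,f=fit((S,Tp),ms,parts,p0,t,fz); res[k]=p.tolist(); print(k,[int(m.sum()) for m in ms],np.round(p,4),round(f,3))
    for c,m in zip((S,Tp),ms): print("   single",np.round(fit((c,),(m,),parts,p,t,p[2])[0],4))
    for c,i in zip((S,Tp),big): draw(c,i,parts,p,t)
KEY=[boxpts(.034,.044,-.005,0)]
ms=[mask(S,"green",(309,283),18,False),mask(Tp,"green",(286,287),14,False)]
p,f=fit((S,Tp),ms,KEY,[.436,.073,.038,0],.2); res["key"]=p.tolist(); print("key",[int(m.sum()) for m in ms],np.round(p,4),round(f,3))
for c,i in zip((S,Tp),big): draw(c,i,KEY,p,.2)
json.dump(res,open("res.json","w"))
a=big[0][600:1120,400:1200]; cv2.imwrite("pics/fitS.png",a); cv2.imwrite("pics/fitT.png",big[1][500:980,440:1200])
E
```

```text
blue_lid [1736, 2209] [0.6287 0.0237 0.0581 0.0702] 0.098
   single [0.6291 0.0234 0.0581 0.0864]
   single [0.6288 0.0243 0.0581 0.0448]
orange_lid [2519, 2330] [0.6217 0.2674 0.0587 0.1807] 0.063
   single [0.6222 0.2668 0.0587 0.192 ]
   single [0.6217 0.2681 0.0587 0.1768]
blue_box [3339, 2429] [0.45   0.2859 0.045  0.0407] 0.13
   single [0.4497 0.2853 0.045  0.0263]
   single [0.45   0.2859 0.045  0.0407]
orange_box [2165, 2243] [ 0.4531 -0.0987  0.045   0.1097] 0.144
   single [ 0.452  -0.0989  0.045   0.1244]
   single [ 0.4538 -0.0986  0.045   0.1021]
key [290, 317] [0.4368 0.0706 0.0414 0.0982] 0.136
```

View pics/fitS.png

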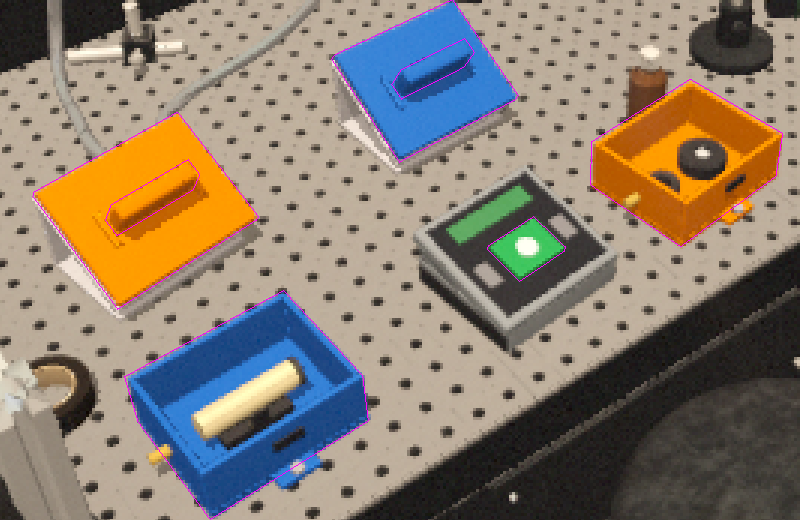

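View pics/fitT.png

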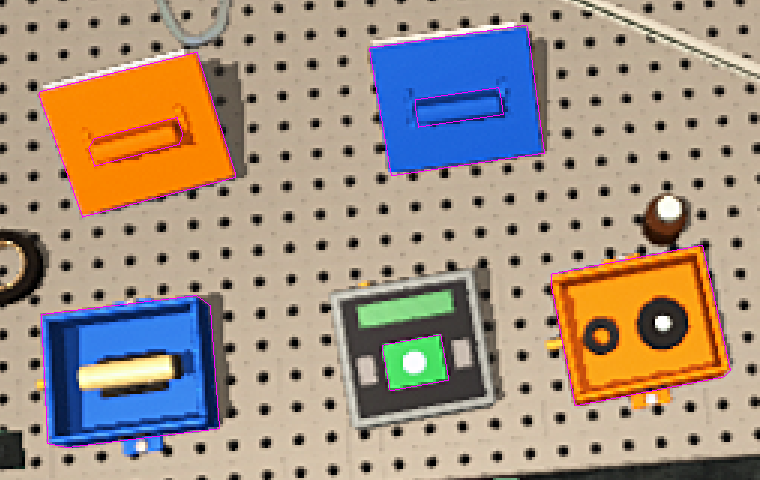

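The overlays match both lids, both boxes and the key, and the crops confirm the blue lid rather than the pink plate. Next is a planner that turns world waypoints into rows.

```bash
cat > plan.py <<'E'
from h import *
import json
res=json.load(open("res.json"))
def toolR(yaw,tilt=0):
    L=(R.from_euler("z",yaw)*R.from_euler("y",-tilt)).as_matrix(); return R.from_matrix(np.c_[L[:,1],L[:,0],-L[:,2]])
def lidz(yaw,t=.56): return R.from_euler("z",yaw).apply([-np.sin(t),0,np.cos(t)])
def cur():
    s=r.read_state(); return np.array(s["ee_pos"]),R.from_quat(s["eef_rot"])
def plan(way,start=None,lim=.055):
    """way: list of (pos,Rot); prints for each leg the full row and rows needed; each leg is one or more calls"""
    p,q=start or cur()
    for P,Q in way:
        n=int(np.ceil(max(np.linalg.norm(P-p)/lim,np.degrees((q.inv()*Q).magnitude())/10)-1e-6)) or 1
        d=np.round(q.inv().apply(np.array(P)-p)/.2,4); w=np.round((q.inv()*Q).as_rotvec()/(np.pi/2),4)
        print(f"n={n}",[*d.tolist(),*w.tolist()],"OVER" if max(abs(d).max(),abs(w).max())>1 else "")
        p=p+q.apply(d*.2); q=q*R.from_rotvec(w*np.pi/2)
def grasp(lid,h): # TCP at height h above lid centre, along its normal
    x,y,z,w=res[lid]; return np.array([x,y,z])+h*lidz(w), toolR(w,.56)
E
python3 - <<'E'
from plan import *
p,q=cur(); A=np.array
plan([(A([.27,-.47,.36]),R.from_euler("z",.25)*q),(A([.36,-.28,.36]),toolR(-.45)),(A([.42,-.11,.34]),toolR(-.1)),(A([.5,.02,.28]),toolR(res["blue_lid"][3],.3)),grasp("blue_lid",.09),grasp("blue_lid",.03),grasp("blue_lid",-.003)])
E
```

```text
n=4 [0.4921, -0.46, -0.6872, 0.0, 0.0, -0.1592] 
n=4 [0.9018, -0.5401, 0.0, 0.0, -0.0, -0.3387] 
n=4 [0.8959, -0.0995, 0.1, 0.0, 0.0, -0.2228] 
n=3 [0.6867, 0.3332, 0.3, -0.1905, 0.0163, -0.1075] 
n=4 [-0.0269, 0.1708, 0.8151, -0.1655, -0.0001, 0.0] 
n=2 [0.0001, 0.0, 0.3, -0.0, 0.0, 0.0] 
n=1 [-0.0, 0.0, 0.165, -0.0, 0.0, 0.0]
```

Emit:
play_rows([
  [0.492,-0.46,-0.687,0,0,-0.159,100],
  [0.492,-0.46,-0.687,0,0,-0.159,100],
  [0.492,-0.46,-0.687,0,0,-0.159,100],
  [0.492,-0.46,-0.687,0,0,-0.159,100],
])

```text
time: 2.0
ee_pos: [0.2729, -0.4684, 0.3644]
eef_rot: [0.956, 0.292, 0.001, 0.003]
ft_force: [-0.3, 0.1, 0.0]
width: 0.0867
```

Emit:
play_rows([
  [0.902,-0.54,0,0,0,-0.339,100],
  [0.902,-0.54,0,0,0,-0.339,100],
  [0.902,-0.54,0,0,0,-0.339,100],
  [0.902,-0.54,0,0,0,-0.339,100],
  [0.902,-0.54,0,0,0,-0.339,100],
])

```text
time: 2.62
ee_pos: [0.3605, -0.2791, 0.3596]
eef_rot: [0.846, 0.533, -0.0, -0.0]
ft_force: [-0.6, -1.3, 0.3]
width: 0.0868
```

Emit:
play_rows([
  [0.896,-0.1,0.1,0,0,-0.223,100],
  [0.896,-0.1,0.1,0,0,-0.223,100],
  [0.896,-0.1,0.1,0,0,-0.223,100],
  [0.896,-0.1,0.1,0,0,-0.223,100],
  [0.896,-0.1,0.1,0,0,-0.223,100],
])

```text
time: 3.25
ee_pos: [0.4196, -0.1118, 0.3396]
eef_rot: [0.742, 0.67, -0.0, -0.0]
ft_force: [0.1, -1.4, -0.2]
width: 0.0869
```

Emit:
play_rows([
  [0.687,0.333,0.3,-0.19,0.016,-0.108,100],
  [0.687,0.333,0.3,-0.19,0.016,-0.108,100],
  [0.687,0.333,0.3,-0.19,0.016,-0.108,100],
  [0.687,0.333,0.3,-0.19,0.016,-0.108,100],
])

```text
time: 3.75
ee_pos: [0.4999, 0.0202, 0.2791]
eef_rot: [0.674, 0.724, 0.109, 0.101]
ft_force: [-1.0, -1.3, 0.4]
width: 0.087
```

```bash
python3 - <<'E'
from plan import *
s=r.read_state(); print(np.round(s["joint_positions"],2),s["time"],np.round(s["ee_pos"],3))
plan([grasp("blue_lid",.09),grasp("blue_lid",.03),grasp("blue_lid",-.003)])
E
```

```text
[ 0.69 -0.21 -0.71  1.91 -0.17  1.1   0.09] 3.75 [0.5   0.02  0.279]
n=4 [-0.0283, 0.1744, 0.8104, -0.1668, -0.0004, 0.001] 
n=2 [0.0, 0.0001, 0.3, -0.0, 0.0, 0.0] 
n=1 [0.0, -0.0, 0.165, -0.0, 0.0, 0.0]
```

Emit:
play_rows([
  [-0.028,0.174,0.81,-0.167,0,0.001,100],
  [-0.028,0.174,0.81,-0.167,0,0.001,100],
  [-0.028,0.174,0.81,-0.167,0,0.001,100],
  [-0.028,0.174,0.81,-0.167,0,0.001,100],
  [-0.028,0.174,0.81,-0.167,0,0.001,100],
])

```text
time: 4.38
ee_pos: [0.5816, 0.0184, 0.1366]
eef_rot: [0.656, 0.702, 0.203, 0.189]
ft_force: [0.1, 0.2, 0.7]
width: 0.0872
```

```bash
python3 - <<'E'
from plan import *
s=r.read_state(); print(np.round(s["joint_positions"],2),s["time"],np.round(s["ee_pos"],3))
plan([grasp("blue_lid",.03),grasp("blue_lid",-.003)])
S,T=eyes.camera("scene"),eyes.camera("top")
a=cv2.resize(S["image"][150:290,180:380,::-1],None,fx=4,fy=4); b=cv2.resize(T["image"][140:280,220:400,::-1],None,fx=4,fy=4)
cv2.imwrite("pics/a1.png",cv2.resize(np.vstack([a[:, :720],b]),None,fx=.53,fy=.53,interpolation=cv2.INTER_AREA))
E
```

```text
[ 0.73  0.01 -0.84  2.16  0.07  0.42 -0.1 ] 4.375 [0.582 0.018 0.137]
n=2 [0.0102, -0.0087, 0.3081, 0.0013, 0.0009, -0.0019] 
n=1 [0.0, -0.0, 0.165, 0.0, 0.0, -0.0]
```

View pics/a1.png

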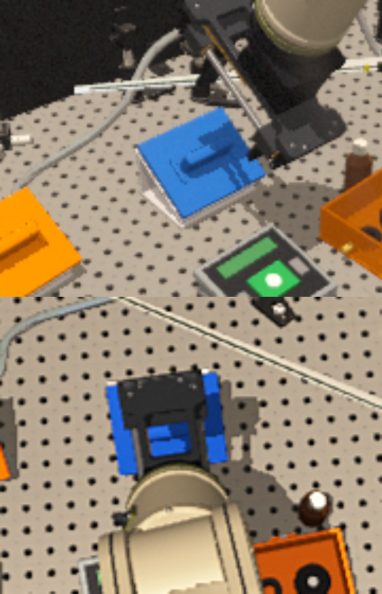

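The hand is centred over the rib (rib at (205,155) in the scene crop and (168,435) in the top crop), clear of the bottle and console. I advance and grip.

Emit:
play_rows([
  [0.01,-0.009,0.2,0,0,-0.002,100],
  [0.01,-0.009,0.33,0,0,-0.002,100],
  [0.01,-0.009,0.42,0,0,-0.002,100],
  [0.01,-0.009,0.465,0,0,-0.002,100],
  [0.01,-0.009,0.465,0,0,-0.002,100],
])

```text
time: 5.1
ee_pos: [0.6297, 0.025, 0.0577]
eef_rot: [0.654, 0.703, 0.203, 0.191]
ft_force: [0.4, -0.4, 0.2]
width: 0.0871
```

Emit:
play_rows([
  [0,0,0,0,0,0,0],
  [0,0,0,0,0,0,0],
  [0,0,0,0,0,0,0],
  [0,0,0,0,0,0,0],
  [0,0,0,0,0,0,0],
], squeeze=25)

```text
time: 5.72
ee_pos: [0.6288, 0.0256, 0.0557]
eef_rot: [0.654, 0.704, 0.202, 0.189]
ft_force: [0.0, -0.5, -0.0]
width: 0.045
```

```bash
python3 - <<'E'
from plan import *
s=r.read_state(); print(np.round(s["joint_positions"],2),s["time"],np.round(s["ee_pos"],4),np.round(s["ft_force"],1),s["width"])
print(grasp("blue_lid",-.003)[0])
A=np.array; x,y,z,w=res["blue_box"]; wl=res["blue_lid"][3]
p,q=cur()
plan([grasp("blue_lid",.017),(p+A([-.02,.0,.15]),q),(A([.53,.1,.23]),toolR(.05,.3)),(A([x+.0,y-.06,.2]),toolR(w)),(A([x,y,.13]),toolR(w))])
E
```

```text
[ 0.49  0.27 -0.67  2.11  0.68  0.3  -0.63] 5.725 [0.6288 0.0256 0.0557] [ 0.  -0.5 -0. ] 0.04498163988024959
[0.63028319 0.02378903 0.05556024]
n=1 [-0.0096, 0.0055, -0.0958, 0.0009, -0.0, 0.0018] 
n=3 [0.0166, 0.3085, -0.5926, -0.0009, 0.0, -0.0018] 
n=3 [0.3994, -0.2448, -0.2982, 0.1664, -0.0052, 0.0135] 
n=3 [0.6485, -0.3961, 0.0344, 0.191, -0.0009, 0.0058] 
n=2 [0.2998, 0.0122, 0.35, 0.0, 0.0, 0.0]
```

Emit:
play_rows([
  [0,0,0,0,0,0,0],
  [0,0,0,0,0,0,0],
  [0,0,0,0,0,0,0],
  [0,0,0,0,0,0,0],
  [0,0,0,0,0,0,0],
], squeeze=25)

```text
time: 6.35
ee_pos: [0.6297, 0.0257, 0.0566]
eef_rot: [0.654, 0.704, 0.203, 0.19]
ft_force: [4.3, 0.2, 2.4]
width: 0.0137
```

Emit:
play_rows([
  [0,0,0,0,0,0,0],
  [0,0,0,0,0,0,0],
], squeeze=35)

```text
time: 6.6
ee_pos: [0.6297, 0.0257, 0.0566]
eef_rot: [0.654, 0.704, 0.203, 0.19]
ft_force: [5.8, -1.0, 3.4]
width: 0.0139
```

Emit:
play_rows([
  [0,0,-0.03,0,0,0,0],
  [0,0,-0.07,0,0,0,0],
  [0,0,-0.12,0,0,0,0],
  [0,0,-0.2,0,0,0,0],
  [0,0,-0.2,0,0,0,0],
])

```text
time: 7.22
ee_pos: [0.6064, 0.0236, 0.0891]
eef_rot: [0.654, 0.704, 0.201, 0.189]
ft_force: [0.9, 0.5, -1.7]
width: 0.0141
```

```bash
python3 - <<'E'
from plan import *
s=r.read_state(); print(np.round(s["joint_positions"],2),s["time"],np.round(s["ee_pos"],4),np.round(s["ft_force"],1),s["width"])
A=np.array; x,y,z,w=res["blue_box"]
p,q=cur()
plan([(p+A([-.02,.0,.12]),q),(A([.53,.1,.23]),toolR(.05,.3)),(A([x+.0,y-.06,.2]),toolR(w)),(A([x,y,.13]),toolR(w))])
E
```

```text
[ 0.64  0.18 -0.81  2.14  0.47  0.35 -0.45] 7.225 [0.6064 0.0236 0.0891] [ 0.9  0.5 -1.7] 0.014060947383777505
n=3 [0.0057, 0.2342, -0.5614, 0.0, 0.0, 0.0] 
n=2 [0.4009, -0.1591, -0.2243, 0.1655, -0.0045, 0.0134] 
n=3 [0.6485, -0.3962, 0.0344, 0.191, -0.0008, 0.0059] 
n=2 [0.2998, 0.0123, 0.35, -0.0, -0.0, -0.0]
```

Gripped at 14 mm, with about 1.7 N of weight on the wrist. I carry it over to the blue box.

Emit:
play_rows([
  [0.006,0.234,-0.561,0,0,0,0],
  [0.006,0.234,-0.561,0,0,0,0],
  [0.006,0.234,-0.561,0,0,0,0],
  [0.006,0.234,-0.561,0,0,0,0],
])

```text
time: 7.72
ee_pos: [0.5875, 0.0233, 0.2099]
eef_rot: [0.654, 0.703, 0.202, 0.19]
ft_force: [0.4, 0.2, -2.2]
width: 0.0135
```

Emit:
play_rows([
  [0.401,-0.159,-0.224,0.166,-0.005,0.013,0],
  [0.401,-0.159,-0.224,0.166,-0.005,0.013,0],
  [0.401,-0.159,-0.224,0.166,-0.005,0.013,0],
])

```text
time: 8.1
ee_pos: [0.5307, 0.1027, 0.2297]
eef_rot: [0.68, 0.718, 0.109, 0.103]
ft_force: [-0.0, -0.3, -2.0]
width: 0.014
```

Emit:
play_rows([
  [0.649,-0.396,0.034,0.191,-0.001,0.006,0],
  [0.649,-0.396,0.034,0.191,-0.001,0.006,0],
  [0.649,-0.396,0.034,0.191,-0.001,0.006,0],
  [0.649,-0.396,0.034,0.191,-0.001,0.006,0],
])

```text
time: 8.6
ee_pos: [0.4485, 0.2287, 0.1975]
eef_rot: [0.69, 0.724, -0.001, -0.002]
ft_force: [0.3, -0.9, -1.4]
width: 0.0136
```

Emit:
play_rows([
  [0.3,0.012,0.2,0,0,0,0],
  [0.3,0.012,0.35,0,0,0,0],
  [0.3,0.012,0.35,0,0,0,0],
])

```text
time: 8.98
ee_pos: [0.4496, 0.2847, 0.127]
eef_rot: [0.692, 0.722, -0.002, -0.0]
ft_force: [0.6, -0.6, -1.3]
width: 0.0136
```

```bash
python3 - <<'E'
from plan import *
s=r.read_state(); print(np.round(s["joint_positions"],2),s["time"],np.round(s["ee_pos"],4),np.round(s["ft_force"],1),s["width"])
A=np.array; x,y,z,w=res["blue_box"]
plan([(A([x,y,.13]),toolR(w)),(A([x,y,.085]),toolR(w))])
S,T=eyes.camera("scene"),eyes.camera("top")
a=cv2.resize(S["image"][210:390,130:300,::-1],None,fx=3,fy=3); b=cv2.resize(T["image"][210:390,110:250,::-1],None,fx=3,fy=3)
cv2.imwrite("pics/a2.png",cv2.resize(np.hstack([a,b]),(790,450)))
E
```

```text
[ 0.31  0.46 -1.17  1.78  0.45  1.22 -0.94] 8.975 [0.4496 0.2847 0.127 ] [ 0.6 -0.6 -1.3] 0.013565992471920049
n=1 [0.0055, 0.0019, -0.0152, -0.0023, 0.0018, 0.0009] 
n=1 [-0.0, -0.0001, 0.225, 0.0, -0.0, 0.0]
```

View pics/a2.png

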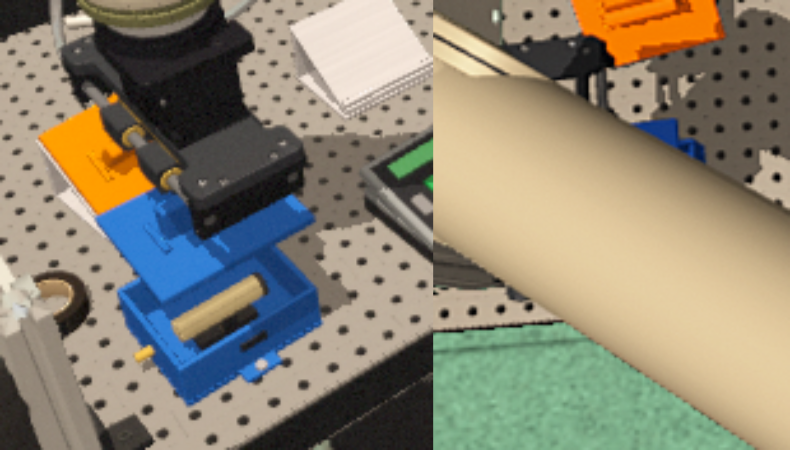

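The lid hangs level over the blue box (lid corners at (97,217), (165,300), (313,218) in the left crop). From the grasp, the TCP sits about 2 mm along +rib from the lid centre, so I correct for that and lower in stages.

```bash
python3 - <<'E'
from plan import *
A=np.array; x,y,z,w=res["blue_box"]; yl=A([-np.sin(w),np.cos(w),0])
t=A([x,y,0])+.002*yl
plan([(t+[0,0,.070],toolR(w))])
E
```

```text
n=2 [0.0145, -0.0076, 0.3014, 0.0005, 0.0007, -0.0004]
```

Emit:
play_rows([
  [0.0145,-0.0076,0.15,0,0,0,0],
  [0.0145,-0.0076,0.25,0,0,0,0],
  [0.0145,-0.0076,0.3,0,0,0,0],
  [0.0145,-0.0076,0.3,0,0,0,0],
  [0.0145,-0.0076,0.3,0,0,0,0],
])

```text
time: 9.7
ee_pos: [0.4496, 0.2894, 0.0712]
eef_rot: [0.692, 0.722, 0.001, 0.0]
ft_force: [-0.4, 0.5, -0.9]
width: 0.0136
```

```bash
python3 - <<'E'
from plan import *
s=r.read_state(); print(s["time"],np.round(s["ee_pos"],4),np.round(s["ft_force"],1),s["width"])
A=np.array; x,y,z,w=res["blue_box"]; yl=A([-np.sin(w),np.cos(w),0])
t=A([x,y,0])+.002*yl
plan([(t+[0,0,.070],toolR(w))])
E
```

```text
9.7 [0.4496 0.2894 0.0712] [-0.4  0.5 -0.9] 0.013555646883467614
n=1 [-0.0078, 0.001, 0.0058, 0.0011, -0.0002, 0.0003]
```

Emit:
play_rows([
  [-0.004,0,0.015,0,0,0,0],
  [-0.004,0,0.03,0,0,0,0],
  [-0.004,0,0.04,0,0,0,0],
  [-0.004,0,0.05,0,0,0,0],
  [-0.004,0,0.05,0,0,0,0],
])

```text
time: 10.32
ee_pos: [0.4491, 0.2883, 0.0602]
eef_rot: [0.692, 0.722, 0.0, 0.0]
ft_force: [0.7, 0.2, -1.1]
width: 0.0136
```

Emit:
play_rows([
  [0,0,0.008,0,0,0,0],
  [0,0,0.014,0,0,0,0],
  [0,0,0.014,0,0,0,0],
])

```text
time: 10.7
ee_pos: [0.4492, 0.2883, 0.0575]
eef_rot: [0.692, 0.722, 0.0, 0.0]
ft_force: [0.4, -0.7, -1.6]
width: 0.0138
```

Emit:
play_rows([
  [0,0,0.006,0,0,0,0],
  [0,0,0.006,0,0,0,0],
])

```text
time: 10.95
ee_pos: [0.4495, 0.2884, 0.0568]
eef_rot: [0.692, 0.721, 0.0, 0.001]
ft_force: [-1.5, -2.2, 4.2]
width: 0.0137
```

Contact came at z 0.0568, against 0.057 expected when seated. I add a small nudge, then release.

Emit:
play_rows([
  [0,0,0.004,0,0,0,0],
  [0,0,0.004,0,0,0,0],
])

```text
time: 11.2
ee_pos: [0.4495, 0.2884, 0.0566]
eef_rot: [0.692, 0.721, 0.0, 0.001]
ft_force: [-4.7, -5.4, 16.0]
width: 0.0137
```

Emit:
play_rows([
  [0,0,0,0,0,0,60],
  [0,0,0,0,0,0,60],
  [0,0,0,0,0,0,60],
  [0,0,0,0,0,0,60],
  [0,0,0,0,0,0,60],
])

```text
time: 11.82
ee_pos: [0.4492, 0.2883, 0.0555]
eef_rot: [0.692, 0.722, 0.0, 0.0]
ft_force: [0.2, 0.0, 0.8]
width: 0.0504
```

Emit:
play_rows([
  [0,0,-0.1,0,0,0,60],
  [0,0,-0.3,0,0,0,60],
  [0,0,-0.6,0,0,0,80],
  [0,0,-0.8,0,0,0,100],
  [0,0,-0.8,0,0,0,100],
])

```text
time: 12.45
ee_pos: [0.45, 0.2898, 0.2197]
eef_rot: [0.692, 0.722, 0.003, 0.001]
ft_force: [-0.0, 0.0, -0.5]
width: 0.0744
```

```bash
python3 - <<'E'
from plan import *
s=r.read_state(); print(np.round(s["joint_positions"],2),s["time"],np.round(s["ee_pos"],4),np.round(s["ft_force"],1),s["width"])
plan([grasp("orange_lid",.16),grasp("orange_lid",.07),grasp("orange_lid",-.003)])
S=eyes.camera("scene")
cv2.imwrite("pics/a3.png",cv2.resize(S["image"][220:390,100:320,::-1],None,fx=3,fy=3))
from fit import *
m=mask(S,"blue",(213,325)); print(m.sum(),np.round(fit((S,),(m,),[boxpts(.1,.12,-.014,-.006),boxpts(.014,.064,-.006,.022),boxpts(.096,.116,-.059,-.014)],[*res["blue_box"][:2],.059,res["blue_box"][3]],0)[0],4))
E
```

```text
[ 0.37  0.37 -1.24  1.66  0.36  1.36 -0.88] 12.45 [0.45   0.2898 0.2197] [-0.   0.  -0.5] 0.0744442977037528
n=4 [-0.2068, 0.4311, 0.1293, -0.352, 0.0239, -0.0865] 
n=2 [-0.0001, -0.0, 0.45, 0.0, -0.0001, 0.0] 
n=2 [0.0001, -0.0001, 0.365, 0.0, 0.0, 0.0] 
3768 [0.4602 0.2821 0.0453 0.0499]
```

View pics/a3.png

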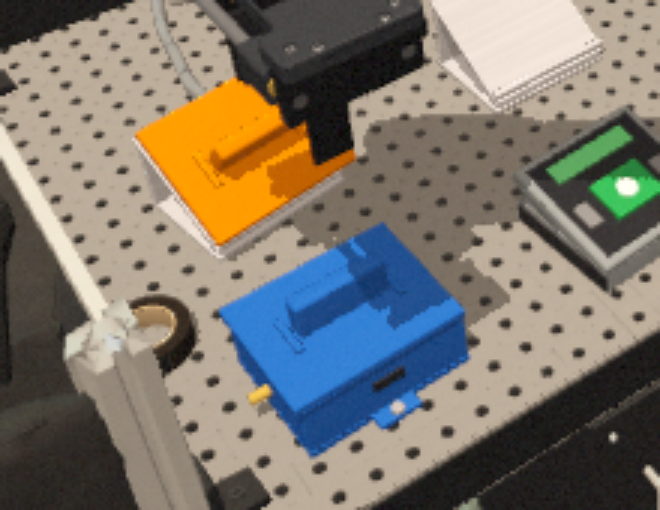

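The blue lid lies flat on its box with no gap, from (220,310) to (465,350) in the crop. Next is the orange lid.

Emit:
play_rows([
  [-0.207,0.431,0.129,-0.352,0.024,-0.0865,100],
  [-0.207,0.431,0.129,-0.352,0.024,-0.0865,100],
  [-0.207,0.431,0.129,-0.352,0.024,-0.0865,100],
  [-0.207,0.431,0.129,-0.352,0.024,-0.0865,100],
  [-0.207,0.431,0.129,-0.352,0.024,-0.0865,100],
])

```text
time: 13.12
ee_pos: [0.5363, 0.2492, 0.189]
eef_rot: [0.616, 0.739, 0.208, 0.177]
ft_force: [-0.5, 0.1, 0.7]
width: 0.0872
```

```bash
python3 - <<'E'
from plan import *
s=r.read_state(); print(np.round(s["joint_positions"],2),s["time"],np.round(s["ee_pos"],4),s["width"])
plan([grasp("orange_lid",.08),grasp("orange_lid",-.003)])
E
```

```text
[ 0.74 -0.02 -1.35  2.04  0.35  0.63 -0.67] 13.125 [0.5363 0.2492 0.189 ] 0.0871553613684805
n=2 [0.0145, 0.0262, 0.3836, -0.0041, 0.0028, 0.0007] 
n=2 [-0.0, -0.0, 0.415, -0.0, -0.0, 0.0]
```

Emit:
play_rows([
  [0.0145,0.026,0.2,-0.004,0.003,0,100],
  [0.0145,0.026,0.384,-0.004,0.003,0,100],
  [0.0145,0.026,0.384,-0.004,0.003,0,100],
  [0.0145,0.026,0.384,-0.004,0.003,0,100],
])

```text
time: 13.62
ee_pos: [0.58, 0.2624, 0.1253]
eef_rot: [0.615, 0.739, 0.213, 0.174]
ft_force: [0.2, -1.2, 0.1]
width: 0.0869
```

```bash
python3 - <<'E'
from plan import *
s=r.read_state(); print(np.round(s["joint_positions"],2),s["time"],np.round(s["ee_pos"],4),s["width"])
plan([grasp("orange_lid",-.003)])
for _ in range(2): eyes.camera("top"); plan([grasp("orange_lid",-.003)])
E
```

```text
[ 0.44  0.32 -1.16  2.01  0.92  0.66 -1.1 ] 13.625 [0.58   0.2624 0.1253] 0.08694538320662472
n=2 [-0.0152, 0.002, 0.4086, -0.0022, -0.0037, 0.0001] 
n=2 [-0.0146, -0.0028, 0.4133, -0.0011, -0.0034, 0.0002] 
n=2 [-0.0129, -0.0068, 0.4163, -0.0001, -0.003, 0.0002]
```

Emit:
play_rows([
  [-0.013,-0.006,0.2,0,-0.003,0,100],
  [-0.013,-0.006,0.3,0,-0.003,0,100],
  [-0.013,-0.006,0.38,0,-0.003,0,100],
  [-0.013,-0.006,0.412,0,-0.003,0,100],
  [-0.013,-0.006,0.412,0,-0.003,0,80],
])

```text
time: 14.35
ee_pos: [0.6234, 0.2667, 0.0576]
eef_rot: [0.616, 0.738, 0.212, 0.178]
ft_force: [-0.3, -0.2, 0.5]
width: 0.0823
```

Emit:
play_rows([
  [0,0,0,0,0,0,0],
  [0,0,0,0,0,0,0],
  [0,0,0,0,0,0,0],
  [0,0,0,0,0,0,0],
  [0,0,0,0,0,0,0],
], squeeze=25)

```text
time: 14.98
ee_pos: [0.6231, 0.2668, 0.0569]
eef_rot: [0.615, 0.738, 0.212, 0.178]
ft_force: [0.7, -0.6, 0.3]
width: 0.0351
```

Emit:
play_rows([
  [0,0,0,0,0,0,0],
  [0,0,0,0,0,0,0],
  [0,0,0,0,0,0,0],
  [0,0,0,0,0,0,0],
  [0,0,0,0,0,0,0],
], squeeze=35)

```text
time: 15.6
ee_pos: [0.6231, 0.2668, 0.0568]
eef_rot: [0.615, 0.738, 0.212, 0.178]
ft_force: [0.3, 0.2, -0.2]
width: 0.0141
```

```bash
python3 - <<'E'
from plan import *
s=r.read_state(); print(np.round(s["joint_positions"],2),s["time"],np.round(s["ee_pos"],4),np.round(s["ft_force"],1),s["width"])
p,q=cur(); x,y,z,w=res["orange_lid"]; print("offset tool axes mm",np.round(toolR(w,.56).inv().apply(p-[x,y,z])*1e3,1))
eyes.camera("top"); p,q=cur();print("offset tool axes mm",np.round(toolR(w,.56).inv().apply(p-[x,y,z])*1e3,1))
E
```

```text
[ 0.26  0.5  -0.97  1.97  1.19  0.64 -1.28] 15.6 [0.6231 0.2668 0.0568] [ 0.3  0.2 -0.2] 0.014061777253554938
offset tool axes mm [-0.9  0.1  2.3]
offset tool axes mm [-0.8  0.1  2.3]
```

Held. I lift it off square and carry it to the orange box.

Emit:
play_rows([
  [0,0,-0.03,0,0,0,0],
  [0,0,-0.07,0,0,0,0],
  [0,0,-0.12,0,0,0,0],
  [0,0,-0.2,0,0,0,0],
  [0,0,-0.2,0,0,0,0],
])

```text
time: 16.27
ee_pos: [0.6022, 0.2632, 0.0921]
eef_rot: [0.615, 0.738, 0.213, 0.178]
ft_force: [0.1, 0.5, -1.9]
width: 0.0137
```

```bash
python3 - <<'E'
from plan import *
s=r.read_state(); print(s["time"],np.round(s["ee_pos"],4),np.round(s["ft_force"],1),s["width"])
A=np.array; x,y,z,w=res["orange_box"]
p,q=cur()
plan([(p+A([-.03,.0,.13]),q),(A([.53,.14,.23]),toolR(.14,.3)),(A([.48,0,.22]),toolR(w,.1)),(A([x,y,.12]),toolR(w))])
E
```

```text
16.275 [0.6022 0.2632 0.0921] [ 0.1  0.5 -1.9] 0.013707389240636294
n=3 [0.0259, 0.2219, -0.6286, 0.0, 0.0, 0.0] 
n=3 [-0.5681, -0.2485, -0.2025, 0.1672, -0.0099, 0.0241] 
n=3 [-0.6583, -0.3446, -0.0543, 0.1273, -0.0039, 0.0189] 
n=3 [-0.476, -0.2368, 0.4787, 0.0637, 0.0, 0.0]
```

Emit:
play_rows([
  [0.026,0.222,-0.629,0,0,0,0],
  [0.026,0.222,-0.629,0,0,0,0],
  [0.026,0.222,-0.629,0,0,0,0],
  [0.026,0.222,-0.629,0,0,0,0],
])

```text
time: 16.77
ee_pos: [0.5729, 0.2622, 0.2214]
eef_rot: [0.616, 0.738, 0.212, 0.179]
ft_force: [-1.1, -0.4, -2.7]
width: 0.0141
```

Emit:
play_rows([
  [-0.568,-0.2485,-0.2025,0.167,-0.01,0.024,0],
  [-0.568,-0.2485,-0.2025,0.167,-0.01,0.024,0],
  [-0.568,-0.2485,-0.2025,0.167,-0.01,0.024,0],
  [-0.568,-0.2485,-0.2025,0.167,-0.01,0.024,0],
])

```text
time: 17.27
ee_pos: [0.5302, 0.1375, 0.2281]
eef_rot: [0.65, 0.745, 0.111, 0.098]
ft_force: [0.3, 0.4, -2.1]
width: 0.014
```

Emit:
play_rows([
  [-0.658,-0.345,-0.054,0.127,-0.004,0.019,0],
  [-0.658,-0.345,-0.054,0.127,-0.004,0.019,0],
  [-0.658,-0.345,-0.054,0.127,-0.004,0.019,0],
  [-0.658,-0.345,-0.054,0.127,-0.004,0.019,0],
])

```text
time: 17.77
ee_pos: [0.4794, -0.0028, 0.218]
eef_rot: [0.668, 0.742, 0.036, 0.033]
ft_force: [0.4, 0.4, -2.0]
width: 0.0138
```

Emit:
play_rows([
  [-0.476,-0.237,0,0.064,0,0,0],
  [-0.476,-0.237,0.2,0.064,0,0,0],
  [-0.476,-0.237,0.479,0.064,0,0,0],
  [-0.476,-0.237,0.479,0.064,0,0,0],
  [-0.476,-0.237,0.479,0.064,0,0,0],
])

```text
time: 18.4
ee_pos: [0.4545, -0.0967, 0.1203]
eef_rot: [0.666, 0.746, 0.0, 0.0]
ft_force: [-0.4, 0.3, -1.6]
width: 0.0138
```

```bash
python3 - <<'E'
from plan import *
A=np.array; x,y,z,w=res["orange_box"]; t=A([x,y,.069])-.0009*A([-np.sin(w),np.cos(w),0])
for _ in range(3): S=eyes.camera("scene"); plan([(t,toolR(w))])
s=r.read_state(); print(np.round(s["joint_positions"],2),s["time"],np.round(s["ee_pos"],4),np.round(s["ft_force"],1),s["width"])
cv2.imwrite("pics/a4.png",cv2.resize(S["image"][150:300,280:460,::-1],None,fx=4,fy=4))
E
```

```text
n=1 [-0.0093, -0.009, 0.2592, 0.0007, 0.001, 0.0015] 
n=1 [-0.0061, -0.0082, 0.2596, 0.0007, 0.0015, 0.0009] 
n=1 [-0.0036, -0.0065, 0.2589, 0.0006, 0.0018, 0.0004] 
[ 1.3   0.29 -1.3   1.95  0.32  1.13 -0.02] 18.55 [ 0.4543 -0.0986  0.1208] [-0.1 -0.4 -2.2] 0.013798281867657754
```

View pics/a4.png

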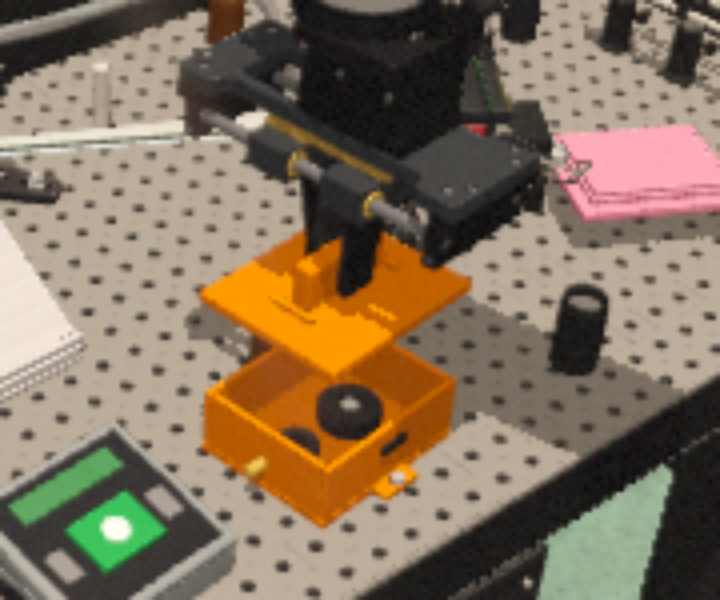

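The orange lid hangs level over its box (near corner (330,375), box near corner (325,525)), and the lens tube at (580,330) and bottle are clear. I lower it in stages.

Emit:
play_rows([
  [-0.003,-0.006,0.15,0,0.002,0,0],
  [-0.003,-0.006,0.22,0,0.002,0,0],
  [-0.003,-0.006,0.255,0,0.002,0,0],
  [-0.003,-0.006,0.255,0,0.002,0,0],
])

```text
time: 19.05
ee_pos: [0.452, -0.0995, 0.0682]
eef_rot: [0.667, 0.745, 0.0, -0.002]
ft_force: [0.1, 0.8, -2.3]
width: 0.0138
```

```bash
python3 - <<'E'
from plan import *
A=np.array; x,y,z,w=res["orange_box"]; t=A([x,y,.069])-.0009*A([-np.sin(w),np.cos(w),0])
for _ in range(3): eyes.camera("scene"); plan([(t,toolR(w))])
s=r.read_state(); print(s["time"],np.round(s["ee_pos"],4),np.round(s["ft_force"],1),s["width"])
E
```

```text
n=1 [-0.0012, 0.0047, -0.0025, -0.0006, -0.0017, -0.0001] 
n=1 [-0.0008, 0.0043, -0.0021, -0.0005, -0.0017, -0.0001] 
n=1 [-0.0005, 0.0046, -0.0023, -0.0005, -0.0016, -0.0002] 
19.2 [ 0.4523 -0.0996  0.0685] [-0.9  0.  -1.9] 0.014110962816179474
```

Emit:
play_rows([
  [0,0.0045,0.01,0,-0.001,0,0],
  [0,0.0045,0.02,0,-0.001,0,0],
  [0,0.0045,0.03,0,-0.001,0,0],
  [0,0.0045,0.042,0,-0.001,0,0],
  [0,0.0045,0.042,0,-0.001,0,0],
])

```text
time: 19.82
ee_pos: [0.4525, -0.0994, 0.0593]
eef_rot: [0.667, 0.745, -0.0, -0.001]
ft_force: [0.6, 0.4, -2.0]
width: 0.0137
```

Emit:
play_rows([
  [0,0,0.005,0,0,0,0],
  [0,0,0.01,0,0,0,0],
  [0,0,0.01,0,0,0,0],
])

```text
time: 20.2
ee_pos: [0.4527, -0.0994, 0.0575]
eef_rot: [0.667, 0.745, -0.0, -0.001]
ft_force: [0.6, -0.5, -2.8]
width: 0.0141
```

Emit:
play_rows([
  [0,0,0.005,0,0,0,0],
  [0,0,0.005,0,0,0,0],
])

```text
time: 20.45
ee_pos: [0.4527, -0.0994, 0.0571]
eef_rot: [0.667, 0.745, -0.001, -0.001]
ft_force: [-5.4, 1.1, 11.8]
width: 0.0139
```

Contact is at the seated height. I release and rise.

Emit:
play_rows([
  [0,0,0,0,0,0,60],
  [0,0,0,0,0,0,60],
  [0,0,0,0,0,0,60],
  [0,0,0,0,0,0,60],
  [0,0,0,0,0,0,60],
])

```text
time: 21.08
ee_pos: [0.4526, -0.0995, 0.0564]
eef_rot: [0.667, 0.745, -0.0, -0.001]
ft_force: [0.5, 0.2, -0.5]
width: 0.0504
```

Emit:
play_rows([
  [0,0,-0.1,0,0,0,60],
  [0,0,-0.3,0,0,0,60],
  [0,0,-0.5,0,0,0,0],
  [0,0,-0.5,0,0,0,0],
])

```text
time: 21.58
ee_pos: [0.4544, -0.0999, 0.1587]
eef_rot: [0.668, 0.745, 0.0, 0.001]
ft_force: [0.5, -0.2, -1.4]
width: 0.0394
```

```bash
python3 - <<'E'
from plan import *
S=eyes.camera("scene")
s=r.read_state(); print(np.round(s["joint_positions"],2),s["time"],np.round(s["ee_pos"],4),np.round(s["ft_force"],1),s["width"])
cv2.imwrite("pics/a5.png",cv2.resize(S["image"][190:310,270:450,::-1],None,fx=4,fy=4))
x,y,z,w=res["key"]; n=lidz(w,.2); k=np.array([x,y,z])
plan([(k+.07*n,toolR(w,.2)),(k+.02*n,toolR(w,.2)),(k,toolR(w,.2))])
E
```

```text
[ 1.37  0.23 -1.35  1.91  0.25  1.19  0.04] 21.625 [ 0.4534 -0.1     0.1572] [-0.3 -0.7  0.3] 0.035541548601425325
n=4 [0.858, -0.0594, 0.2354, -0.1275, -0.0005, 0.0066] 
n=1 [-0.0, -0.0, 0.25, -0.0, 0.0, 0.0] 
n=1 [-0.0, -0.0, 0.1, -0.0, 0.0, 0.0]
```

View pics/a5.png

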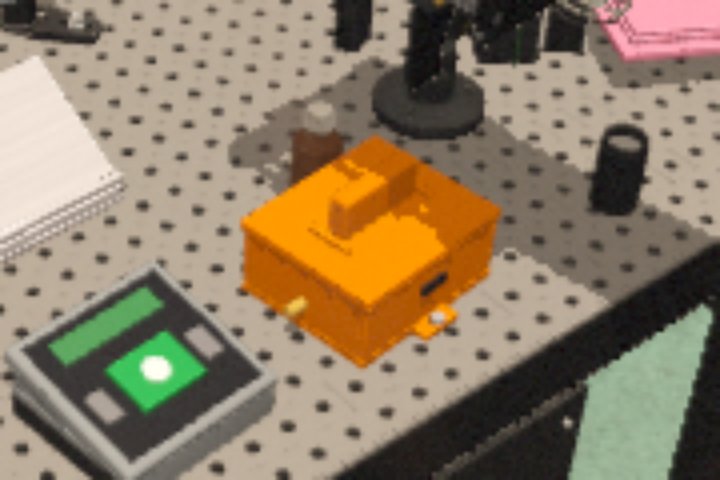

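The orange lid sits flat and closed; the bottle at (318,145) and lens tube at (620,170) are untouched. Now to the key.

Emit:
play_rows([
  [0.858,-0.06,0.1,-0.1275,0,0.0065,0],
  [0.858,-0.06,0.1,-0.1275,0,0.0065,0],
  [0.858,-0.06,0.235,-0.1275,0,0.0065,0],
  [0.858,-0.06,0.235,-0.1275,0,0.0065,0],
  [0.858,-0.06,0.235,-0.1275,0,0.0065,0],
])

```text
time: 22.25
ee_pos: [0.4207, 0.0712, 0.1086]
eef_rot: [0.667, 0.739, 0.073, 0.065]
ft_force: [0.7, 0.2, 0.1]
width: 0.0006
```

```bash
python3 - <<'E'
from plan import *
x,y,z,w=res["key"]; n=lidz(w,.2); k=np.array([x,y,z])
for _ in range(2): eyes.camera("top"); plan([(k+.008*n,toolR(w,.2))])
s=r.read_state(); print(np.round(s["joint_positions"],2),s["time"],np.round(s["ee_pos"],4),np.round(s["ft_force"],1),s["width"])
E
```

```text
n=2 [-0.0051, 0.0095, 0.3067, -0.0016, -0.0015, 0.0015] 
n=2 [-0.0018, 0.0073, 0.308, -0.0014, -0.0018, 0.0004] 
[ 1.11 -0.29 -1.24  2.2  -0.36  0.86  0.17] 22.35 [0.4217 0.0693 0.1094] [ 1.1 -0.4 -0.4] 0.00032538570091766254
```

Emit:
play_rows([
  [0,0.007,0.15,-0.001,-0.002,0,0],
  [0,0.007,0.25,-0.001,-0.002,0,0],
  [0,0.007,0.3,-0.001,-0.002,0,0],
  [0,0.007,0.3,-0.001,-0.002,0,0],
  [0,0.007,0.3,-0.001,-0.002,0,0],
])

```text
time: 22.98
ee_pos: [0.4351, 0.0713, 0.0514]
eef_rot: [0.668, 0.737, 0.074, 0.067]
ft_force: [-0.2, 0.8, -0.1]
width: 0.0004
```

Emit:
play_rows([
  [0,0,0.015,0,0,0,0],
  [0,0,0.03,0,0,0,0],
  [0,0,0.03,0,0,0,0],
])

```text
time: 23.35
ee_pos: [0.4364, 0.0712, 0.0453]
eef_rot: [0.668, 0.738, 0.074, 0.068]
ft_force: [-0.4, -0.4, -0.6]
width: 0.0005
```

```bash
cat > k.py <<'E'
from plan import *
x,y,z,w=res["key"]; n=lidz(w,.2); k=np.array([x,y,z])
p,q=cur(); s=r.read_state(); print("rel key frame mm",np.round(toolR(w,.2).inv().apply(p-k)*1e3,1),"axis err",np.round(np.degrees((toolR(w,.2).inv()*q).as_rotvec()),2),"F along n",np.dot(s["ft_force"],n),s["time"])
E
python3 k.py
```

```text
rel key frame mm [ 0.6  0.4 -3.9] axis err [-0.01 -0.09 -0.06] F along n -0.4451086860739769 23.35
```

Emit:
play_rows([
  [0,0,0.01,0,0,0,0],
  [0,0,0.01,0,0,0,0],
])

```text
time: 23.6
ee_pos: [0.4367, 0.0714, 0.0433]
eef_rot: [0.668, 0.737, 0.074, 0.067]
ft_force: [0.1, 0.6, 0.4]
width: 0.0004
```

Emit:
play_rows([
  [0,0,0.005,0,0,0,0],
  [0,0,0.005,0,0,0,0],
])

```text
time: 23.85
ee_pos: [0.437, 0.0714, 0.0423]
eef_rot: [0.668, 0.737, 0.074, 0.067]
ft_force: [-0.6, -0.2, -0.1]
width: 0.0005
```

Emit:
play_rows([
  [0,0,0.005,0,0,0,0],
  [0,0,0.005,0,0,0,0],
])

```text
time: 24.1
ee_pos: [0.4372, 0.0714, 0.0414]
eef_rot: [0.668, 0.737, 0.074, 0.067]
ft_force: [-0.6, -0.5, 0.6]
width: 0.0005
```

Emit:
play_rows([
  [0,0,0.005,0,0,0,0],
  [0,0,0.005,0,0,0,0],
])

```text
time: 24.35
ee_pos: [0.4374, 0.0714, 0.0404]
eef_rot: [0.668, 0.737, 0.074, 0.067]
ft_force: [-1.0, 0.1, 3.7]
width: 0.0005
```

Emit:
play_rows([
  [0,0,0.003,0,0,0,0],
  [0,0,0.003,0,0,0,0],
])

```text
time: 24.6
ee_pos: [0.4375, 0.0715, 0.0399]
eef_rot: [0.668, 0.737, 0.074, 0.067]
ft_force: [-2.1, -0.1, 6.8]
width: 0.0006
```

The force is about 7 N, so I add 0.2 to 0.3 mm, hold, then release.

Emit:
play_rows([
  [0,0,0.0015,0,0,0,0],
  [0,0,0.0015,0,0,0,0],
])

```text
time: 24.85
ee_pos: [0.4376, 0.0715, 0.0396]
eef_rot: [0.668, 0.737, 0.074, 0.067]
ft_force: [-3.7, -0.7, 6.4]
width: 0.001
```

Emit:
play_rows([
  [0,0,0,0,0,0,0],
  [0,0,0,0,0,0,0],
  [0,0,0,0,0,0,0],
  [0,0,0,0,0,0,0],
])

```text
time: 25.35
ee_pos: [0.4376, 0.0715, 0.0396]
eef_rot: [0.668, 0.737, 0.074, 0.067]
ft_force: [-3.9, -0.4, 7.1]
width: 0.0007
```

Emit:
play_rows([
  [0,0,-0.03,0,0,0,0],
  [0,0,-0.1,0,0,0,0],
  [0,0,-0.3,0,0,0,0],
  [0,0,-0.6,0,0,0,0],
  [0,0,-0.6,0,0,0,0],
])

```text
time: 25.98
ee_pos: [0.4148, 0.069, 0.1604]
eef_rot: [0.668, 0.737, 0.075, 0.07]
ft_force: [1.0, -0.4, -0.2]
width: 0.0006
```

```bash
python3 - <<'E'
from h import *
S,T=eyes.camera("scene"),eyes.camera("top")
for c,l in((S,"dropper_bottle_center"),(S,"tape_roll_center"),(S,"lens_tube_center"),(T,"tape_roll_center"),(T,"lens_tube_center")): print(l,[np.round(d["xy"],1).tolist() for d in eyes.landmark_of(c,l)[:2]])
cv2.imwrite("pics/a6.png",cv2.resize(S["image"][190:390,130:450,::-1],None,fx=2.4,fy=2.4))
s=r.read_state(); print(s["time"],np.round(s["ee_pos"],3),np.round(s["ft_force"],1))
E
```

```text
dropper_bottle_center []
tape_roll_center [[149.8, 330.8], [214.8, 330.3]]
lens_tube_center [[423.1, 231.2]]
tape_roll_center [[148.4, 255.5]]
lens_tube_center [[437.7, 289.0]]
26.325 [0.413 0.069 0.156] [-0.2 -0.4 -1. ]
```

View pics/a6.png

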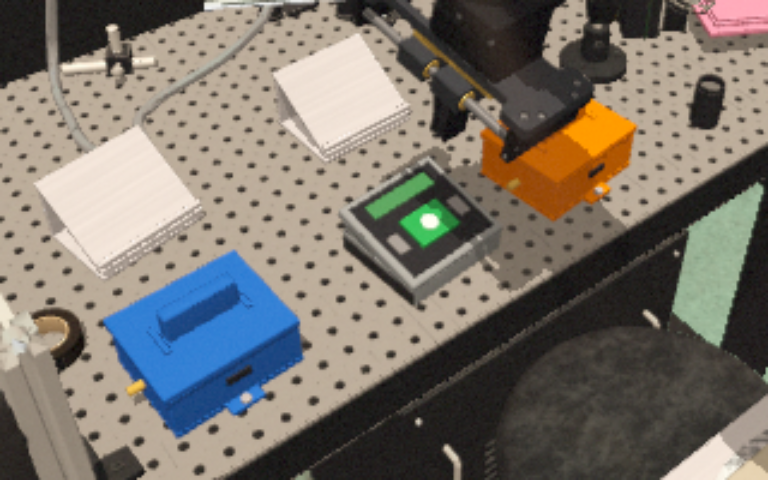

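Both boxes are closed (blue at (205,335), orange at (560,155)), the key has been released and the hand is clear. The key press measured about 7.7 N square to the face for more than 0.5 s. I hand it in.

```bash
python3 -c "
from bench import job
print(job.close_job())"
```

```text
the job is handed in; nothing more can be done
None
```

Both lids are on the boxes of their own colour, the purge key has been pressed, and the job is handed in at about 26 s of the 61 s allowed. No verdict came back.

- **Lids:** I gripped each by its rib and lifted it square off its stand. I lowered each into its box in steps until it touched at the expected closed height, within about 0.5 mm, and only then let go. Peak vertical force while seating was about 16 N for blue and 12 N for orange. Pictures after each release show both lids flat with no gap.
- **Key:** I pressed it square to the face and held it at about 7.7 N for just over half a second, then let go. The highest force I read on the console was under 9 N, but I only read it at the end of each move.
- **Bystanders:** The tape roll and lens tube are where they were, within the measuring error. The bottle looked untouched beside the closed orange box, before the key press. In the last picture it was not found, being hidden behind the hand. The pink plate was left alone.
- **Checks that disagreed:**
    - The network first took the pink plate for the blue lid in the top view, so I located the lids by fitting their shape and colour instead.
    - A one-camera fit of the closed blue box came out about 14 mm low. I put that down to poor depth from one view and relied on the contact height and the picture.

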